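# Spin-check a brake disc and stop its chalk mark under the dial gauge

## Robot

A 6-joint arm with a two-finger parallel gripper is mounted at the origin on the work surface. World frame = base frame: x ahead of the robot, y to its left, z up, the work surface at z = 0. Lengths are in m, angles in degrees, forces in N, time in s.
With the tool pointing down it reaches from about 0.4 to 0.825 m from the base axis. Payload 7 kg.
Tool frame: the origin (TCP) lies on the front face of the gripper's body, between the roots of the fingers; the fingertips stand 66 mm ahead of it and the grasp point (between the pads) lies 47 mm ahead of it; z points along the fingers, y is the line along which they close (so a half turn about z gives the same grasp; the last joint's range is limited). The gripper opens to 88 mm and grips with 3 to 60 N. Pads are 19 mm wide; open, the fingers measure 130 mm over their backs; the gripper's body (78 mm by 193 mm) begins 47 mm behind the grasp point.
Start: joints at [-53.967, 20.546, 0.682, 0, -70.136, -16.507], TCP at [0.226, -0.636, 0.292] pointing down, gripper open.
Joint ranges: [-176.03, 176.03], [-82.01, 121.73], [-58.28, 71.71], [-173.87, 95.51], [-174.79, -0.11], [-173.66, 173.66]. Speed limits (degrees/s): [136.94, 136.94, 172.46, 180, 180, 180].

## Interface

Orientations are given as [roll, pitch, yaw] about the fixed x, y, z axes, in that order (R = Rz(yaw) Ry(pitch) Rx(roll)).
In Python, from plant import ctrl gives the robot as it stands.
- The arm moves only by the tool send_rows, never from a script. Its argument "deltas" is a list of rows, each a list of 2 entries, a list of its own where there are three numbers: the shift along the tool's x, y, z each as a share of 800 mm, from -1 to 1, then the turn about the tool's z as a share of 90 degrees, from -1 to 1. A call has exactly 5 rows; each row is the pose to reach, as a shift and turn from the pose commanded when the call began, along the tool's axes at that moment; what a row does not reach only later rows make up. A row lasts 1/12 s, in which the tool goes at most 41.7 mm and 7.16 degrees, less where a joint would pass 70% of its speed; a pose out of reach is approached as far as the arm can. A call with a number of a shift or a turn outside -1 to 1 is refused whole. A call with a gripper value outside its range is refused whole. "gripper" is the opening, from 0 (shut) to 1 (fully open), set as the call begins (left out, the last holds). The fingers move at their own pace and stop on an object; the grip force is fixed at half the most. Time passes only in rows, so rows that repeat a pose let the fingers close, or fill a call up. It gives the time, the measured TCP pose, the force, the opening and the grip force at its end, in the units of the state.
- ctrl.get_obs(): the state, without advancing time (a new reading comes with each control period).
- ctrl.snapshot(name): name is "side" or "top"; returns a dict with "color" (384x512x3 uint8, red, green, blue), "vertical_fov" (degrees; the focal length in pixels is half the picture's height over the tangent of half this angle, whatever the lens; pixels are square), "cx", "cy" (the principal point, pixels), "rvec" (rotation vector, rad) and "tvec" (3), from world to camera coordinates, as OpenCV has them. Camera axes: x right, y down, z forward; pixel columns grow to the right and rows downward; lengths in m; the calibration is good to about 2 mm. A picture is of the moment at which its call begins. There is no depth.
- ctrl.close_job(): hands the job in; it is judged then, once.
Trained networks look in a picture, given as the dict that the camera call returned (one of the last four; its "shot" number tells which), for a name from the list of things; names that differ only in an ending like _2 or _b are one class to them, and where a whole thing is asked for, a point or a joint stands for the part that bears it (a point fixed in the world has none). Each returns a list of dicts, best first, with "conf" (0 to 1); they miss things now and then, are a little off and sometimes report something else, mostly with a low value. They report only what shows in the picture. A call takes as long as a camera call.
- ctrl.boxes_of(picture, thing): "xy" ([column, row] as shares, 0 to 1, of the picture: columns of its width, rows of its height, amid what is visible of it).
- ctrl.cut_out(picture, thing): "pixels" (384x512 bool, what is visible of it) and "xy" ([column, row] as shares, 0 to 1, of the picture: columns of its width, rows of its height, amid what is visible of it).
The state is a dict: "clock": time; "joint_pos": joint angles; "qvel": joint speeds; "tau": joint torques, N m; "tool_pos": TCP position; "orientation": TCP orientation; "force": force on the tool from outside, world axes, zero at the start; "moment": the same for the moment, N m; "opening": finger opening in m; "gripper_force": force on a finger pad.
Only numpy, scipy, OpenCV 4.12 (cv2) and the standard library are available. Lean on these libraries where they do the work, as an engineer would, in place of code of your own. Each camera call takes 0.05 s, during which the arm holds its last target. There are 200 camera calls.

## Task

Check the wheel bearing on the hub stand and bring the disc's marked high spot to the dial gauge: give the brake disc a good flick with a fingertip, either way round, and let it run free, with nothing touching it, for at least two seconds. Then brake it with a fingertip so that it stays at rest with the chalk stripe right under the gauge's plunger, and take the hand away. Keep off the dial gauge and its stand, pick nothing up, and leave the other things on the bench where they lie.

Things in the scene. Friction and masses are not known exactly. Their poses are not given: they have to be found in the camera images.
- disc (a joint): angle of the brake disc and hub about the vertical hub axis, rad, counter-clockwise from above positive, no end stops (it counts on past a full turn). At 0 the stripe points along world +x. It runs on a free, greased bearing: coasting, it loses about a fifth of its speed every second and takes over 10 s to stop by itself. Below 0.6 rad/s (a tenth of a turn a second) it no longer counts as running free. Turning mass about 4 kg, inertia 0.022 kg m2.
- disc_centre (a point): on the hub axis, at the height of the disc's upper face, 104 mm above the bench. Grey cast-iron brake disc lying level on a stand, 234 mm across, 19 mm thick; its flat ring to press on runs from 70 to 117 mm radius. Inside it the hat rises 24 mm above the face; on the hat, four wheel studs 12 mm thick, 22 mm tall at 50 mm radius, and a dust cap 54 mm across, 18 mm high.
- chalk_stripe (a point): point on the only chalk stripe on the disc's upper face, 107 mm from the axis; turns with the disc. The white radial stripe is 7 mm wide, from 80 mm radius to the rim, and goes down the rim's edge. The four wheel studs stand at 45, 135, 225 and 315 degrees from it about the axis.
- plunger_tip (a point): the tip of the dial gauge's plunger, just on the disc's upper face 107 mm from the hub axis: the place where the stripe must stop. The dial (58 mm across, 23 mm thick, top of its spindle 215 mm above the bench) stands upright straight above the tip.
- gauge: dial gauge on a magnetic stand, fixed, not to be touched. Origin on the bench at the hub axis; its x axis points from there through the plunger to the stand, 192 mm from the axis: block 50 x 60 x 50 mm, post 12 mm thick, 240 mm high, cross arm 173 mm above the bench from post to dial. It stands on the disc's side away from the robot, its x axis within 70 degrees of world +x.
- hub_stand: the fixed pedestal below the disc, base plate 190 x 190 mm; origin on the bench at the hub axis.
- nut_a: loose wheel nut, 31 mm across, 26 mm tall, origin under its centre; leave alone.
- nut_b: loose wheel nut like the other; leave alone.
- socket: loose socket standing upright, 29 mm across, 64 mm tall; leave alone.
- pad_a: loose brake pad lying flat, 136 x 42 x 16 mm, left (+y) of the stand; leave alone.
- pad_b: loose brake pad lying flat, 136 x 42 x 16 mm, right (-y) of the stand; leave alone.
- wrench: loose spanner 200 mm long lying flat to the right (-y) of the stand; leave alone.
- spray_can: loose spray can 66 mm across, 190 mm tall, left (+y); leave alone.
- grease_tin: loose tin 84 mm across, 70 mm tall, left; leave alone.

How it is judged (in metres and radians):
On the way, in this order (a step that is already met when the one before it is completed fails the run):
1. the disc runs free: turning faster than 0.6 rad/s with nothing touching it, for two seconds ((velocity of joint disc above 0.6 rad/s or velocity of joint disc below -0.6 rad/s) and contact force between each of the fingers, the arm and disc below 0.05 N), for 2 s.
2. then a fingertip touches the disc to brake it (contact force between the fingers and disc above 0.2 N).
At the end, for the whole second after the job is handed in: the disc is at rest (under 0.03 rad/s) with the chalk stripe within 10 mm of the plunger's tip, seen from above (horizontal distance between chalk_stripe and plunger_tip below 0.01 m and velocity of joint disc between -0.03 and 0.03 rad/s); the robot touches nothing.
It fails at once if the dial gauge or its stand is touched (contact force between any of the fingers, the arm and gauge above 0.3 N).
It fails at once if another thing on the bench is moved by more than 20 mm or lifted (distance of any of nut_a, nut_b, socket, pad_a, pad_b, wrench, spray_can, grease_tin from where it was at the start of the episode above 0.02 m).
It also fails if it takes over 48 s, if anything falls off the work surface, if the arm or the gripper's body presses on something with over 40 N, if the wrist force passes 120 N, or if a joint passes its speed limit or range.

## Working session

There is one attempt and no reset: what is moved stays moved. The work goes in short steps, Python scripts to look and compute and a tool call to move; the robot and the scene stay as the last step left them, time stands still between calls to the robot, and variables do not carry over. Pictures are saved under pics/ and viewed, at most 10 in all, crops included, and the job is handed in when it is done.

Besides the shell and the picture viewer there is one more tool, called after ">>>" by a JSON object that holds its "name" and its "arguments". send_rows: Moves the arm, as the interface text tells. Shift numbers are shares of 800 mm and turn numbers shares of 90 degrees, none past 1 either way. Its arguments: {"type":"object","properties":{"deltas":{"type":"array","items":{"type":"array"}},"gripper":{"type":"number"}},"required":["deltas"]}

```bash
mkdir -p pics
cat > h.py <<'E'
import numpy as np, cv2
from plant import ctrl
def cam(p):
    R=cv2.Rodrigues(np.array(p['rvec'],float))[0]; t=np.array(p['tvec'],float).ravel()
    f=p['color'].shape[0]/2/np.tan(np.radians(p['vertical_fov'])/2)
    return R,t,f
def ray(p,uv,z):
    R,t,f=cam(p); d=R.T@np.array([(uv[0]-p['cx'])/f,(uv[1]-p['cy'])/f,1]); c=-R.T@t
    return c+d*(z-c[2])/d[2]
def proj(p,X):
    R,t,f=cam(p); q=R@np.array(X,float)+t
    return np.array([p['cx']+f*q[0]/q[2],p['cy']+f*q[1]/q[2]])
def save(p,n): cv2.imwrite('pics/'+n+'.png',p['color'][:,:,::-1])
E
python3 - <<'E'
from h import *
o=ctrl.get_obs(); print(o)
for n in('top','side'):
    p=ctrl.snapshot(n); save(p,n+'0')
    R,t,f=cam(p); print(n,-R.T@t,f,p['cx'],p['cy'],[k for k in p])
    for th,z in(('disc',.1),('chalk_stripe',.104),('gauge',.1),('hub_stand',0),('nut_a',.026),('socket',.064),('pad_a',.016),('wrench',.0),('spray_can',.19),('grease_tin',.07)):
        for b in ctrl.cut_out(p,th)[:2]:
            uv=np.array(b['xy'])*[512,384]; print(th,round(b['conf'],2),uv.round(1),ray(p,uv,z).round(3),b['pixels'].sum())
E
```

```text
{'clock': 0.0, 'joint_pos': array([-5.39673699e+01,  2.05899191e+01,  6.35013633e-01, -2.15924681e-02,
       -7.01367898e+01, -1.65055096e+01]), 'qvel': array([ 0.05574639,  0.00220149, -0.00283986,  0.02336943, -0.00448679,
        0.00205847]), 'tau': array([-3.66342128e-04, -5.82713699e+01,  2.93048483e+01,  6.99690118e+00,
        6.88182103e-03, -1.54354439e-04]), 'tool_pos': array([ 0.22546785, -0.63582435,  0.29124451]), 'orientation': array([ 1.79906316e+02, -6.59192209e-03, -1.60480227e+02]), 'force': array([-0.42164547,  0.64542891,  0.25787896]), 'moment': array([ 0.0352293 ,  0.05054354, -0.0316607 ]), 'gripper_force': 0.0, 'opening': 0.08767309894305499}
top [0.4106595  0.10285089 1.01705027] 367.48109402333074 255.78123308439677 190.3659016180578 ['color', 'vertical_fov', 'cx', 'cy', 'rvec', 'tvec', 'shot']
disc 0.95 [324.5 179.4] [ 0.588 -0.09   0.1  ] 6414
chalk_stripe 0.85 [322.9 181.5] [ 0.582 -0.085  0.104] 6488
chalk_stripe 0.16 [292.9 126.5] [ 0.725 -0.009  0.104] 1096
gauge 0.74 [292.6 124.2] [ 0.733 -0.008  0.1  ] 1181
hub_stand 0.89 [324.2 183.7] [ 0.595 -0.1
[... 366 characters left out ...]
446 0.07 ] 952
side [-0.12430131  0.81988212  1.03166419] 417.23560408982615 255.54850227225558 194.62869324709226 ['color', 'vertical_fov', 'cx', 'cy', 'rvec', 'tvec', 'shot']
disc 0.87 [290.3 166.7] [ 0.576 -0.073  0.1  ] 2340
gauge 0.72 [239.1 156.7] [0.746 0.011 0.1  ] 737
hub_stand 0.59 [294.  169.6] [ 0.63  -0.166  0.   ] 3372
nut_a 0.57 [302.  220.2] [0.424 0.039 0.026] 57
pad_a 0.62 [265.4 227. ] [0.497 0.138 0.016] 460
pad_a 0.58 [339.9 166.9] [ 0.502 -0.284  0.016] 281
wrench 0.68 [346.5 152. ] [ 0.549 -0.397  0.   ] 200
spray_can 0.65 [152.5 239.6] [0.575 0.494 0.19 ] 1281
grease_tin 0.7 [341.2 189.3] [ 0.396 -0.13   0.07 ] 147
grease_tin 0.65 [193.5 290.8] [0.445 0.478 0.07 ] 960
```

Run:
```python
import cv2
a=cv2.imread('pics/top0.png')[80:280,200:440]; b=cv2.imread('pics/side0.png')[80:280,190:390]
cv2.imwrite('pics/t1.png',cv2.resize(a,(720,600),interpolation=cv2.INTER_CUBIC))
cv2.imwrite('pics/s1.png',cv2.resize(b,(600,600),interpolation=cv2.INTER_CUBIC))
```

```text
(no output)
```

View pics/t1.png

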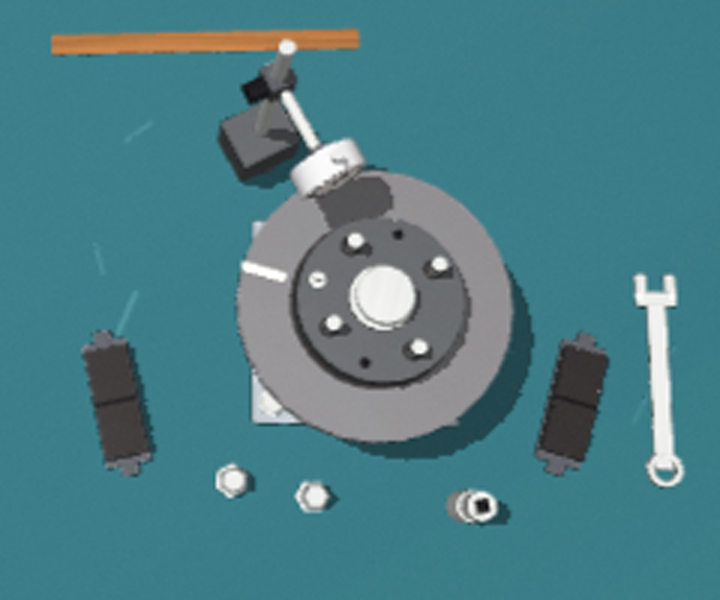

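View pics/s1.png

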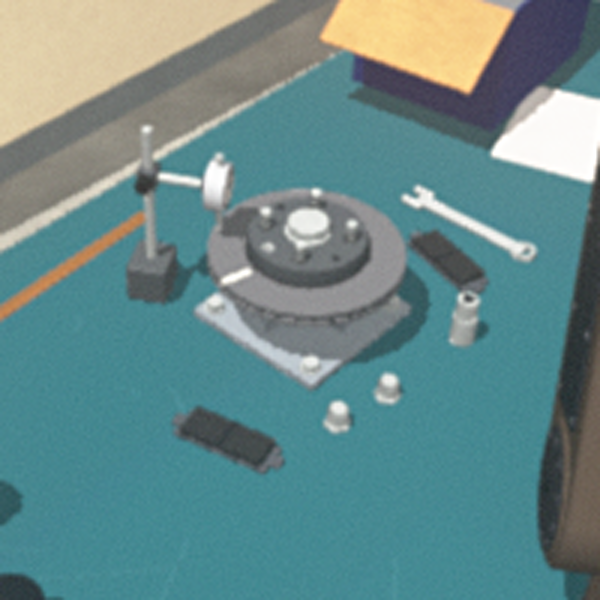

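```bash
cat >> h.py <<'E'
def stripe(p,c,r0=.082,r1=.115):
    "angle (deg) of the white stripe on the ring about centre c, from brightness in a polar resampling"
    g=p['color'].min(2).astype(np.float32); a=np.arange(0,360,.5); r=np.linspace(r0,r1,10)
    uv=np.array([[proj(p,[c[0]+q*np.cos(np.radians(x)),c[1]+q*np.sin(np.radians(x)),.104]) for q in r] for x in a],np.float32)
    v=cv2.remap(g,uv[...,0],uv[...,1],cv2.INTER_LINEAR); m=np.median(v,1); return a,m
def peak(a,m,lo=None,hi=None):
    w=np.clip(m-np.median(m)-30,0,None)
    if lo is not None: w=w*(((a-lo)%360)<((hi-lo)%360))
    k=a[w.argmax()]; d=(a-k+180)%360-180; w=w*(abs(d)<8)
    return (k+(w*d).sum()/max(w.sum(),1e-6))%360, w.max()
def rows(tx,ty,tz,yaw=None):
    "shift in tool axes (shares) from the measured pose to a world target"
    o=ctrl.get_obs(); ps=np.radians(o['orientation'][2]); d=np.array([tx,ty,tz])-o['tool_pos']
    X=np.array([np.cos(ps),np.sin(ps),0]);Y=np.array([np.sin(ps),-np.cos(ps),0])
    tr=0 if yaw is None else -((yaw-np.degrees(ps)+180)%360-180)/90
    return (np.array([d@X,d@Y,-d[2]])/.8).round(4),round(tr,3)
E
python3 - <<'E'
from h import *
from scipy.optimize import least_squares
p=ctrl.snapshot('top')
m=ctrl.cut_out(p,'disc')[0]['pixels'].astype(np.uint8)
cn=max(cv2.findContours(m,0,cv2.CHAIN_APPROX_NONE)[0],key=cv2.contourArea)[:,0]
P=np.array([ray(p,q,.104)[:2] for q in cn])
s=least_squares(lambda x:np.hypot(*(P-x[:2]).T)-x[2],[.585,-.085,.117],loss='soft_l1',f_scale=.002); c=s.x[:2]; print('disc',s.x)
a,mm=stripe(p,c); print('stripe',peak(a,mm)); print([(x,int(y)) for x,y in zip(a,mm) if y>mm.mean()+30])
f=lambda u,v:np.array([200+u/3,80+v/3])
top=ray(p,f(287,47),.24)
print('post',top, np.hypot(*(top[:2]-c)),np.degrees(np.arctan2(*(top[:2]-c)[::-1])))
ps=ctrl.snapshot('side'); g=lambda u,v:np.array([190+u/3,80+v/3])
for uv,z in((g(147,130),.24),(g(146,180),.173),(g(220,222),.11)):
    t=ray(ps,uv,z); print(t,np.hypot(*(t[:2]-c)),np.degrees(np.arctan2(*(t[:2]-c)[::-1])))
t=ray(p,f(340,150),.215);print(t,np.degrees(np.arctan2(*(t[:2]-c)[::-1])))
for ang in range(40,64,4):
    u=np.array([np.cos(np.radians(ang)),np.sin(np.radians(ang))])
    print(ang,[((proj(p,[*(c+r*u),z])-[200,80])*3).round() for r,z in((.192,.24),(.107,.215))],[((proj(ps,[*(c+r*u),z])-[190,80])*3).round() for r,z in((.192,.24),(.107,.104))])
print(rows(c[0]-.093,c[1],.21,180))
E
```

```text
disc [ 0.58155642 -0.08874565  0.11591883]
stripe (np.float64(73.5511646224737), np.float32(76.999756))
[(np.float64(70.5), 177), (np.float64(71.0), 195), (np.float64(71.5), 217), (np.float64(72.0), 236), (np.float64(72.5), 250), (np.float64(73.0), 252), (np.float64(73.5), 253), (np.float64(74.0), 252), (np.float64(74.5), 249), (np.float64(75.0), 242), (np.float64(75.5), 226), (np.float64(76.0), 200), (np.float64(76.5), 175)]
post [0.7501893  0.00202536 0.24      ] 0.1915108994277052 28.292507089703115
[0.74598975 0.00580762 0.24      ] 0.18968036454016088 29.899977121916038
[0.74651806 0.00990966 0.173     ] 0.19221138115246394 30.881534035676243
[ 0.68544389 -0.05127754  0.11      ] 0.1104376137380256 19.8323724767255
[ 0.67966314 -0.04159715  0.215     ] 25.668185143984722
40 [array([243.,  73.]), array([312., 170.])] [array([139., 147.]), array([215., 246.])]
44 [array([230.,  85.]), array([304., 176.])] [array([138., 154.]), array([215., 250.])]
48 [array([217.,  97.]), array([298., 183.])] [array([138., 161.]), array([215., 254.])]
52 [array([205., 110.]), array([291., 190.])] [array([139., 168.]), array([216., 258.])]
56 [array([194., 123.]), array([285., 198.])] [array([141., 175.]), array([217., 262.])]
60 [array([184., 138.]), array([280., 206.])] [array([144., 182.]), array([219., 266.])]
(array([-0.5385,  0.5351,  0.1027]), np.float64(0.217))
```

>>> {"name": "send_rows", "arguments": {"deltas": [[[-0.036,0.036,0],0],[[-0.072,0.072,0],0],[[-0.108,0.108,0],0],[[-0.144,0.144,0],0],[[-0.18,0.18,0],0]], "gripper": 0}}

```text
clock: 1.67
tool_pos: [0.3135, -0.4507, 0.2922]
orientation: [-180.0, 0.0, -160.5]
force: [0.7, 0.1, 0.1]
opening: 0.0596
gripper_force: 0.0
```

>>> {"name": "send_rows", "arguments": {"deltas": [[[-0.036,0.036,0],0],[[-0.072,0.072,0],0],[[-0.108,0.108,0],0],[[-0.144,0.144,0],0],[[-0.18,0.18,0],0]]}}

```text
clock: 2.08
tool_pos: [0.4011, -0.2666, 0.2926]
orientation: [-180.0, 0.1, -160.5]
force: [1.3, -1.0, -0.5]
opening: 0.0265
gripper_force: 0.0
```

>>> {"name": "send_rows", "arguments": {"deltas": [[[-0.036,0.036,0.02],0.07],[[-0.072,0.072,0.04],0.14],[[-0.108,0.108,0.06],0.217],[[-0.144,0.144,0.08],0.217],[[-0.18,0.175,0.1],0.217]]}}

```text
clock: 2.5
tool_pos: [0.4823, -0.1009, 0.219]
orientation: [180.0, 0.1, 179.9]
force: [1.4, -0.6, -0.3]
opening: 0.0007
gripper_force: 0.0
```

Run:
```python
from h import *
o=ctrl.get_obs();print(o['clock'],o['tool_pos'],o['orientation'],o['force'],o['opening'])
print(rows(.4916,-.042,.176,180))
p=ctrl.snapshot('top')
print((proj(p,[.5816+.107*np.cos(.511),-.0887+.107*np.sin(.511),.104])))
```

```text
2.5 [ 0.48233651 -0.10089205  0.21897977] [1.79982157e+02 1.00796467e-01 1.79897603e+02] [ 1.43575623 -0.56891315 -0.30563787] 0.000702432365101771
(array([-0.0114,  0.0736,  0.0537]), np.float64(-0.001))
[303.68265234 145.44778695]
```

>>> {"name": "send_rows", "arguments": {"deltas": [[[0,0.03,0.02],0],[[0,0.0575,0.045],0],[[0,0.0575,0.045],0],[[0,0.0575,0.045],0],[[0,0.0575,0.045],0]]}}

```text
clock: 2.97
tool_pos: [0.4823, -0.0568, 0.1834]
orientation: [-180.0, 0.0, -180.0]
force: [0.2, -0.1, 0.3]
opening: -0.0
gripper_force: 0.0
```

>>> {"name": "send_rows", "arguments": {"deltas": [[[0,0,0.004],0],[[0,0,0.007],0],[[0,0,0.01],0],[[0,0,0.01],0],[[0,0,0.01],0]]}}

```text
clock: 3.38
tool_pos: [0.4819, -0.0572, 0.1749]
orientation: [-180.0, -0.0, 180.0]
force: [-0.4, 1.0, 0.1]
opening: 0.0001
gripper_force: 0.0
```

>>> {"name": "send_rows", "arguments": {"deltas": [[[-0.012,0.019,0],0],[[-0.012,0.019,0],0],[[-0.012,0.019,0.005],0],[[-0.012,0.019,0.008],0],[[-0.012,0.019,0.008],0]]}}

```text
clock: 3.8
tool_pos: [0.4918, -0.0416, 0.1698]
orientation: [-180.0, 0.1, -180.0]
force: [-5.2, 3.4, 16.4]
opening: 0.0005
gripper_force: 8.2
```

Run:
```python
from h import *
o=ctrl.get_obs();print(o['clock'],o['tool_pos'],o['force'],o['qvel'])
```

```text
3.8 [ 0.49178029 -0.04161747  0.16982472] [-5.23761586  3.35475299 16.38108559] [-0.15388892 -0.14837182 -0.16210484 -0.08761836  0.57763047 -0.07201177]
```

>>> {"name": "send_rows", "arguments": {"deltas": [[[0,-0.012,0],0],[[0,-0.037,0],0],[[0,-0.062,0],0],[[0,-0.087,-0.03],0],[[0,-0.112,-0.08],0]]}}

```text
clock: 4.22
tool_pos: [0.4889, -0.1309, 0.2272]
orientation: [180.0, -0.4, 180.0]
force: [1.5, 0.7, -0.6]
opening: 0.0003
gripper_force: 0.0
```

```bash
cat > w.py <<'E'
from h import *
import sys
C=np.array([.5816,-.0887])
for i in range(int(sys.argv[1])):
    t=ctrl.get_obs()['clock']; p=ctrl.snapshot('top'); print(round(t,2),np.round(peak(*stripe(p,C)),1))
o=ctrl.get_obs();print(o['clock'],o['tool_pos'],o['force'])
save(p,'w%d'%(t*100))
E
python3 w.py 4
```

```text
4.22 [193.4  75.7]
4.27 [199.4  83.5]
4.32 [197.8  78.2]
4.37 [196.3  75.9]
4.4167 [ 0.49144191 -0.1305301   0.23047089] [-0.8458669   0.19966284 -0.44086903]
```

```bash
python3 -c "
import cv2,glob
f=sorted(glob.glob('pics/w*.png'))[-1]
cv2.imwrite('pics/v1.png',cv2.resize(cv2.imread(f)[80:280,200:440],(720,600),interpolation=cv2.INTER_CUBIC))"
```

```text
(no output)
```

View pics/v1.png

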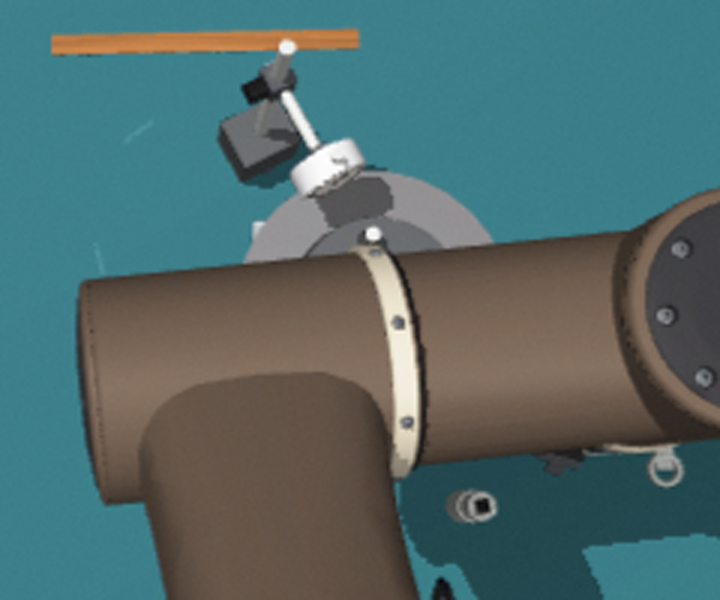

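Run:
```python
from h import *
C=np.array([.5816,-.0887])
for i in range(5):
    t=ctrl.get_obs()['clock']; p=ctrl.snapshot('top' if i%2 else 'side')
    a,m=stripe(p,C); print(round(t,2),i%2,peak(a,m),peak(a,m,-60,75))
    if i==0: save(p,'sx'); cv2.imwrite('pics/v2.png',cv2.resize(cv2.imread('pics/sx.png')[80:280,190:390],(600,600),interpolation=cv2.INTER_CUBIC))
```

```text
4.42 0 (np.float64(155.2419650039838), np.float32(72.64844)) (np.float64(0.0), np.float32(0.0))
4.47 1 (np.float64(194.60030067519327), np.float32(72.55127)) (np.float64(59.25394645676219), np.float32(33.61133))
4.52 0 (np.float64(169.67862535058595), np.float32(72.170654)) (np.float64(0.0), np.float32(0.0))
4.57 1 (np.float64(191.67586304132794), np.float32(75.10571)) (np.float64(59.26720191804156), np.float32(33.565186))
4.62 0 (np.float64(183.8192660475687), np.float32(70.18408)) (np.float64(0.0), np.float32(0.0))
```

View pics/v2.png

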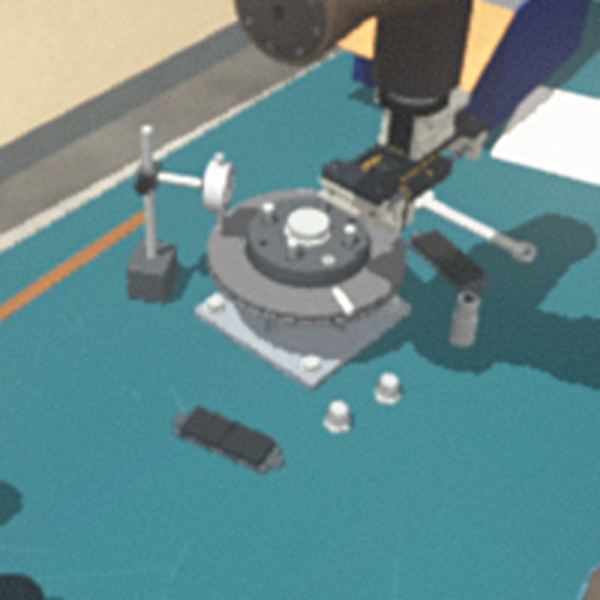

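>>> {"name": "send_rows", "arguments": {"deltas": [[[0,0.02,0.02],0],[[0,0.04,0.04],0],[[0,0.052,0.06],0],[[0,0.052,0.06],0],[[0,0.052,0.06],0]]}}

```text
clock: 5.08
tool_pos: [0.491, -0.0877, 0.1808]
orientation: [-180.0, -0.2, -179.9]
force: [0.1, -0.8, -0.7]
opening: 0.0001
gripper_force: 0.0
```

>>> {"name": "send_rows", "arguments": {"deltas": [[[0,0,0],0],[[0,0,0],0],[[0,0,0],0],[[0,0,0],0],[[0,0,0],0]]}}

```text
clock: 5.5
tool_pos: [0.4917, -0.0884, 0.1822]
orientation: [180.0, 0.0, 180.0]
force: [-0.8, 0.7, -0.4]
opening: 0.0001
gripper_force: 0.0
```

>>> {"name": "send_rows", "arguments": {"deltas": [[[0,0,0],0],[[0,0,0],0],[[0,0,0],0],[[0,0,0],0],[[0,0,0],0]]}}

```text
clock: 5.92
tool_pos: [0.4915, -0.0882, 0.1817]
orientation: [-180.0, -0.0, 180.0]
force: [1.0, 0.2, 0.3]
opening: 0.0004
gripper_force: 0.0
```

>>> {"name": "send_rows", "arguments": {"deltas": [[[0,0,0],0],[[0,0,0],0],[[0,0,0],0],[[0,0,0],0],[[0,0,0],0]]}}

```text
clock: 6.33
tool_pos: [0.4916, -0.0882, 0.1818]
orientation: [-180.0, 0.0, 180.0]
force: [-0.6, 0.9, -0.3]
opening: 0.0001
gripper_force: 0.0
```

>>> {"name": "send_rows", "arguments": {"deltas": [[[0,0,0],0],[[0,0,0],0],[[0,0,0],0],[[0,0,0],0],[[0,0,0],0]]}}

```text
clock: 6.75
tool_pos: [0.4915, -0.0882, 0.1817]
orientation: [-180.0, -0.0, 180.0]
force: [-0.4, 0.7, -0.0]
opening: 0.0003
gripper_force: 0.0
```

```bash
cat > s.py <<'E'
from h import *
import sys
C=np.array([.5816,-.0887])
for i in range(int(sys.argv[1])):
    t=ctrl.get_obs()['clock']; p=ctrl.snapshot('side'); a,m=stripe(p,C); print(round(t,2),np.round(peak(a,m),1))
o=ctrl.get_obs();print(o['clock'],o['tool_pos'],o['force'],rows(.4916,-.0887,.170,180))
E
python3 s.py 5
```

```text
6.75 [40.9 97.9]
6.8 [44.9 85.3]
6.85 [48.8 89.5]
6.9 [52.8 92.7]
6.95 [56.6 96.6]
7.0 [ 0.49153624 -0.08818218  0.18176603] [ 0.12037403 -0.30891149 -0.53221107] (array([-0.0001, -0.0006,  0.0147]), np.float64(-0.0))
```

>>> {"name": "send_rows", "arguments": {"deltas": [[[0,0,0],0],[[0,0,0],0],[[0,0,0],0],[[0,0,0],0],[[0,0,0],0]]}}

```text
clock: 7.42
tool_pos: [0.4915, -0.0882, 0.1818]
orientation: [180.0, 0.0, 180.0]
force: [0.2, 0.1, -0.2]
opening: 0.0001
gripper_force: 0.0
```

>>> {"name": "send_rows", "arguments": {"deltas": [[[0,0,0],0],[[0,0,0],0],[[0,0,0],0],[[0,0,0],0],[[0,0,0],0]]}}

```text
clock: 7.83
tool_pos: [0.4916, -0.0882, 0.1818]
orientation: [180.0, 0.0, 180.0]
force: [1.3, -0.3, 0.8]
opening: 0.0002
gripper_force: 0.0
```

>>> {"name": "send_rows", "arguments": {"deltas": [[[0,0,0],0],[[0,0,0],0],[[0,0,0],0],[[0,0,0],0],[[0,0,0],0]]}}

```text
clock: 8.25
tool_pos: [0.4915, -0.0882, 0.1818]
orientation: [180.0, -0.0, 180.0]
force: [-0.1, 0.6, -0.5]
opening: 0.0005
gripper_force: 0.0
```

>>> {"name": "send_rows", "arguments": {"deltas": [[[0,0,0],0],[[0,0,0],0],[[0,0,0],0],[[0,0,0],0],[[0,0,0],0]]}}

```text
clock: 8.67
tool_pos: [0.4915, -0.0882, 0.1818]
orientation: [180.0, 0.0, 180.0]
force: [0.2, 0.0, -0.1]
opening: 0.0002
gripper_force: 0.0
```

>>> {"name": "send_rows", "arguments": {"deltas": [[[0,0,0],0],[[0,0,0],0],[[0,0,0],0],[[0,0,0],0],[[0,0,0],0]]}}

```text
clock: 9.08
tool_pos: [0.4915, -0.0882, 0.1818]
orientation: [180.0, -0.0, 180.0]
force: [-0.7, 0.1, 0.0]
opening: 0.0007
gripper_force: 0.0
```

>>> {"name": "send_rows", "arguments": {"deltas": [[[0,0,0],0],[[0,0,0],0],[[0,0,0],0],[[0,0,0],0],[[0,0,0],0]]}}

```text
clock: 9.5
tool_pos: [0.4915, -0.0882, 0.1818]
orientation: [-180.0, -0.0, 180.0]
force: [-0.6, 0.1, 0.6]
opening: 0.0002
gripper_force: 0.0
```

>>> {"name": "send_rows", "arguments": {"deltas": [[[0,0,0],0],[[0,0,0],0],[[0,0,0],0],[[0,0,0],0],[[0,0,0],0]]}}

```text
clock: 9.92
tool_pos: [0.4916, -0.0882, 0.1818]
orientation: [180.0, 0.0, 180.0]
force: [-1.0, 0.2, -0.3]
opening: 0.0003
gripper_force: 0.0
```

>>> {"name": "send_rows", "arguments": {"deltas": [[[0,0,0],0],[[0,0,0],0],[[0,0,0],0],[[0,0,0],0],[[0,0,0],0]]}}

```text
clock: 10.33
tool_pos: [0.4915, -0.0882, 0.1818]
orientation: [180.0, -0.0, 180.0]
force: [0.5, -0.3, -0.2]
opening: 0.0006
gripper_force: 0.0
```

>>> {"name": "send_rows", "arguments": {"deltas": [[[0,0,0],0],[[0,0,0],0],[[0,0,0],0],[[0,0,0],0],[[0,0,0],0]]}}

```text
clock: 10.75
tool_pos: [0.4916, -0.0882, 0.1818]
orientation: [180.0, 0.0, 180.0]
force: [0.8, -0.2, -0.2]
opening: 0.0006
gripper_force: 0.0
```

>>> {"name": "send_rows", "arguments": {"deltas": [[[0,0,0],0],[[0,0,0],0],[[0,0,0],0],[[0,0,0],0],[[0,0,0],0]]}}

```text
clock: 11.17
tool_pos: [0.4915, -0.0882, 0.1817]
orientation: [-180.0, -0.0, 180.0]
force: [0.2, -0.3, 0.0]
opening: 0.0004
gripper_force: 0.0
```

```bash
python3 s.py 5
```

```text
11.17 [345.3  19.6]
11.22 [344.8   8.3]
11.27 [345.    6.2]
11.32 [308.2   2.3]
11.37 [0. 0.]
11.4167 [ 0.49155583 -0.0881825   0.18177617] [0.73216082 0.27244671 0.70216863] (array([-0.0001, -0.0006,  0.0147]), np.float64(-0.0))
```

>>> {"name": "send_rows", "arguments": {"deltas": [[[0,0,0],0],[[0,0,0],0],[[0,0,0],0],[[0,0,0],0],[[0,0,0],0]]}}

```text
clock: 11.83
tool_pos: [0.4915, -0.0882, 0.1818]
orientation: [180.0, 0.0, 180.0]
force: [0.3, 0.1, -0.3]
opening: 0.0006
gripper_force: 0.0
```

>>> {"name": "send_rows", "arguments": {"deltas": [[[0,0,0],0],[[0,0,0],0],[[0,0,0],0],[[0,0,0],0],[[0,0,0],0]]}}

```text
clock: 12.25
tool_pos: [0.4915, -0.0882, 0.1818]
orientation: [180.0, 0.0, 180.0]
force: [-0.5, 1.2, 0.6]
opening: 0.0004
gripper_force: 0.0
```

>>> {"name": "send_rows", "arguments": {"deltas": [[[0,0,0],0],[[0,0,0],0],[[0,0,0],0],[[0,0,0],0],[[0,0,0],0]]}}

```text
clock: 12.67
tool_pos: [0.4916, -0.0882, 0.1818]
orientation: [180.0, 0.0, 180.0]
force: [0.1, -0.0, -0.2]
opening: 0.0005
gripper_force: 0.0
```

>>> {"name": "send_rows", "arguments": {"deltas": [[[0,0,0],0],[[0,0,0],0],[[0,0,0],0],[[0,0,0],0],[[0,0,0],0]]}}

```text
clock: 13.08
tool_pos: [0.4915, -0.0882, 0.1818]
orientation: [180.0, -0.0, 180.0]
force: [-0.4, -0.6, -0.0]
opening: 0.0004
gripper_force: 0.0
```

>>> {"name": "send_rows", "arguments": {"deltas": [[[0,0,0],0],[[0,0,0],0],[[0,0,0],0],[[0,0,0],0],[[0,0,0],0]]}}

```text
clock: 13.5
tool_pos: [0.4916, -0.0882, 0.1818]
orientation: [180.0, 0.0, 180.0]
force: [0.2, -0.1, -0.0]
opening: 0.0003
gripper_force: 0.0
```

>>> {"name": "send_rows", "arguments": {"deltas": [[[0,0,0],0],[[0,0,0],0],[[0,0,0],0],[[0,0,0],0],[[0,0,0],0]]}}

```text
clock: 13.92
tool_pos: [0.4915, -0.0882, 0.1818]
orientation: [180.0, 0.0, 180.0]
force: [0.9, 1.4, 0.1]
opening: 0.0002
gripper_force: 0.0
```

Run:
```python
from h import *
C=np.array([.5816,-.0887])
for i in range(6):
    t=ctrl.get_obs()['clock']; p=ctrl.snapshot(('top','side')[i%2]); a,m=stripe(p,C); print(round(t,2),i%2,np.round(peak(a,m),1),np.round(peak(a,m,-75,55),1))
    if i<2: save(p,'q%d'%i)
A=cv2.imread('pics/q0.png')[100:220,220:400];B=cv2.imread('pics/q1.png')[120:220,240:390]
cv2.imwrite('pics/v3.png',np.vstack([cv2.resize(A,(500,333)),cv2.resize(B,(500,333))])[:600])
```

```text
13.92 0 [299.6 127.9] [299.6 127.9]
13.97 1 [301.8  48.8] [301.8  48.8]
14.02 0 [300.2 128.2] [300.2 128.2]
14.07 1 [302.4  58.4] [302.4  58.4]
14.12 0 [300.9 128.2] [300.9 128.2]
14.17 1 [302.8  46.5] [302.8  46.5]
```

View pics/v3.png

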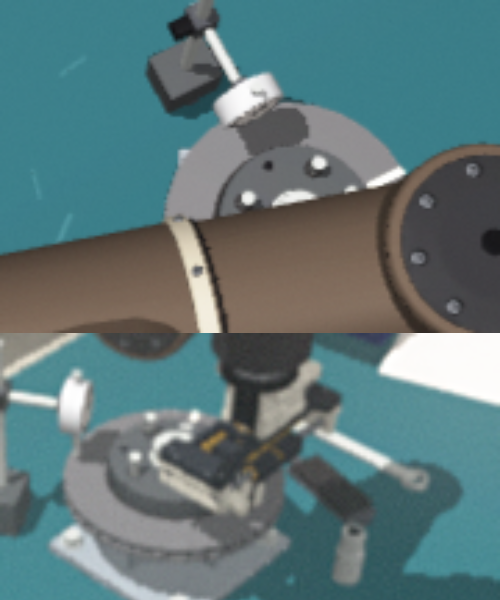

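>>> {"name": "send_rows", "arguments": {"deltas": [[[-0.005,0.044,0],0],[[-0.005,0.044,0.007],0],[[-0.005,0.044,0.012],0],[[-0.005,0.044,0.018],0],[[-0.005,0.044,0.018],0]]}}

```text
clock: 14.63
tool_pos: [0.4954, -0.0532, 0.1697]
orientation: [-180.0, 0.0, -179.9]
force: [-13.6, 5.8, 31.2]
opening: 0.0004
gripper_force: 15.6
```

>>> {"name": "send_rows", "arguments": {"deltas": [[[0.005,-0.017,0],0],[[0.008,-0.035,0],0],[[0.008,-0.053,0],0],[[0.005,-0.07,0],0],[[0,-0.087,0],0]]}}

```text
clock: 15.05
tool_pos: [0.497, -0.124, 0.1698]
orientation: [-179.9, 0.3, -179.9]
force: [1.4, 0.7, 15.0]
opening: 0.0004
gripper_force: 7.8
```

>>> {"name": "send_rows", "arguments": {"deltas": [[[0,0,0],0],[[0,0,0],0],[[0,0,0],0],[[0,0,0],0],[[0,0,0],0]]}}

```text
clock: 15.47
tool_pos: [0.4974, -0.1238, 0.1698]
orientation: [-179.9, 0.3, -180.0]
force: [-1.3, -2.2, 18.3]
opening: 0.0004
gripper_force: 8.9
```

Run:
```python
from h import *
C=np.array([.5816,-.0887])
for i in range(4):
    t=ctrl.get_obs()['clock']; p=ctrl.snapshot(('top','side')[i%2]); a,m=stripe(p,C); print(round(t,2),i%2,np.round(peak(a,m),1),np.round(peak(a,m,-75,20),1))
o=ctrl.get_obs();print(o['clock'],o['tool_pos'],o['force'])
```

```text
15.47 0 [345.3 137.2] [345.3 137.2]
15.52 1 [345.5  79.1] [345.5  79.1]
15.57 0 [345.3 137.3] [345.3 137.3]
15.62 1 [345.5  79.7] [345.5  79.7]
15.6667 [ 0.49737374 -0.1237541   0.16977921] [-0.73681644 -0.81588169 18.47136682]
```

>>> {"name": "send_rows", "arguments": {"deltas": [[[0,0,-0.015],0],[[0,0,-0.02],0],[[0.002,0.045,-0.02],0],[[0.002,0.088,-0.02],0],[[0.002,0.088,-0.015],0]]}}

```text
clock: 16.08
tool_pos: [0.4944, -0.0493, 0.1799]
orientation: [180.0, 0.1, -179.9]
force: [-0.5, 0.4, -0.8]
opening: 0.0004
gripper_force: 0.0
```

>>> {"name": "send_rows", "arguments": {"deltas": [[[0,0,0],0],[[0,0,0.009],0],[[0,0,0.015],0],[[0,0,0.015],0],[[0,0,0.015],0]]}}

```text
clock: 16.5
tool_pos: [0.4939, -0.0531, 0.1697]
orientation: [-180.0, 0.0, 180.0]
force: [-13.1, 6.2, 33.8]
opening: 0.0005
gripper_force: 16.9
```

Run:
```python
from h import *
C=np.array([.5816,-.0887])
for i in range(2):
    t=ctrl.get_obs()['clock']; p=ctrl.snapshot(('top','side')[i%2]); a,m=stripe(p,C); print(round(t,2),i%2,np.round(peak(a,m),1),np.round(peak(a,m,-75,20),1))
o=ctrl.get_obs();print(o['clock'],o['tool_pos'],o['force'])
```

```text
16.5 0 [344.2 138.7] [344.2 138.7]
16.55 1 [344.2  85.8] [344.2  85.8]
16.6 [ 0.49390114 -0.05307814  0.16969379] [-11.67927108   5.96256222  33.29864435]
```

>>> {"name": "send_rows", "arguments": {"deltas": [[[0.005,-0.017,0],0],[[0.008,-0.035,0],0],[[0.008,-0.053,0],0],[[0.005,-0.072,0],0],[[0,-0.09,0],0]]}}

```text
clock: 17.02
tool_pos: [0.4959, -0.1262, 0.1698]
orientation: [-179.9, 0.3, -180.0]
force: [1.3, 1.8, 16.1]
opening: 0.0004
gripper_force: 8.4
```

>>> {"name": "send_rows", "arguments": {"deltas": [[[0,0,0],0],[[0,0,0],0],[[0,0,0],0],[[0,0,0],0],[[0,0,0],0]]}}

```text
clock: 17.43
tool_pos: [0.4963, -0.126, 0.1698]
orientation: [-179.9, 0.3, 180.0]
force: [-0.9, -1.4, 20.2]
opening: 0.0004
gripper_force: 10.0
```

Run:
```python
from h import *
C=np.array([.5816,-.0887])
for i in range(2):
    t=ctrl.get_obs()['clock']; n=('top','side')[i%2]; p=ctrl.snapshot(n); save(p,'g'+n); a,m=stripe(p,C); print(round(t,2),i%2,np.round(peak(a,m),1),np.round(peak(a,m,0,55),1))
    for ang in (26,29.5,33): print(ang,proj(p,[C[0]+.107*np.cos(np.radians(ang)),C[1]+.107*np.sin(np.radians(ang)),.104]).round(1))
o=ctrl.get_obs();print(o['clock'],o['tool_pos'],o['force'])
A=cv2.imread('pics/gtop.png')[110:190,260:360];B=cv2.imread('pics/gside.png')[110:190,220:320]
cv2.imwrite('pics/v4.png',np.hstack([cv2.resize(x,(400,320),interpolation=cv2.INTER_CUBIC) for x in(A,B)]))
```

```text
17.43 0 [30.5 96.4] [30.5 96.4]
26 [305.8 144.4]
29.5 [303.5 145.5]
33 [301.4 146.7]
17.48 1 [28.6 43. ] [28.6 43. ]
26 [263.1 157.4]
29.5 [262.6 158.5]
33 [262.2 159.6]
17.5333 [ 0.49624227 -0.1259109   0.16977156] [-1.09973476 -0.87249182 20.2300717 ]
```

View pics/v4.png

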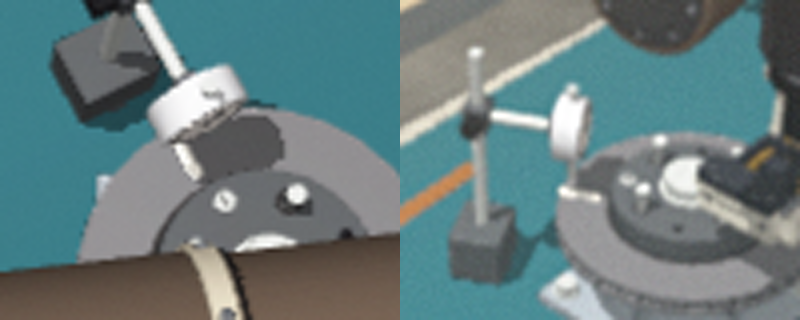

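>>> {"name": "send_rows", "arguments": {"deltas": [[[0,0,-0.005],0],[[0,0,-0.015],0],[[0,0,-0.04],0],[[0,0,-0.08],0],[[0,0,-0.12],0]]}}

```text
clock: 17.95
tool_pos: [0.4928, -0.1249, 0.2633]
orientation: [-180.0, -0.2, 179.9]
force: [0.9, 0.6, -0.8]
opening: 0.0004
gripper_force: 0.0
```

>>> {"name": "send_rows", "arguments": {"deltas": [[[0,-0.05,0],0],[[0,-0.1,0],0],[[0,-0.15,0],0],[[0,-0.2,0],0],[[0,-0.25,0],0]]}}

```text
clock: 18.37
tool_pos: [0.493, -0.3264, 0.2631]
orientation: [180.0, -0.0, 180.0]
force: [1.3, 0.3, -0.3]
opening: 0.0003
gripper_force: 0.0
```

>>> {"name": "send_rows", "arguments": {"deltas": [[[0,-0.05,0],0],[[0,-0.1,0],0],[[0,-0.1,0],0],[[0,-0.1,0],0],[[0,-0.1,0],0]]}}

```text
clock: 18.78
tool_pos: [0.493, -0.4047, 0.2624]
orientation: [179.9, -0.1, 179.9]
force: [0.5, 0.5, -0.2]
opening: 0.0001
gripper_force: 0.0
```

Run:
```python
from h import *
C=np.array([.5816,-.0887])
for i in range(8):
    t=ctrl.get_obs()['clock']; n=('top','side')[i%2]; p=ctrl.snapshot(n); save(p,'f'+n); a,m=stripe(p,C,.078,.1); print(round(t,2),i%2,np.round(peak(a,m),1),np.round(peak(a,m,0,55),1))
A=cv2.imread('pics/ftop.png')[110:230,260:400];B=cv2.imread('pics/fside.png')[110:190,220:320]
cv2.imwrite('pics/v5.png',np.hstack([cv2.resize(A,(400,343),interpolation=cv2.INTER_CUBIC),cv2.resize(B,(400,343),interpolation=cv2.INTER_CUBIC)]))
o=ctrl.get_obs();print(o['clock'],o['tool_pos'],o['force'])
```

```text
18.78 0 [24.9 19.9] [24.9 19.9]
18.83 1 [0. 0.] [0. 0.]
18.88 0 [24.7 15.1] [24.7 15.1]
18.93 1 [0. 0.] [0. 0.]
18.98 0 [24.6 14.2] [24.6 14.2]
19.03 1 [0. 0.] [0. 0.]
19.08 0 [24.6 13.6] [24.6 13.6]
19.13 1 [0. 0.] [0. 0.]
19.1833 [ 0.49420512 -0.40352828  0.26375361] [-0.26823243 -0.32512569  0.66966474]
```

View pics/v5.png

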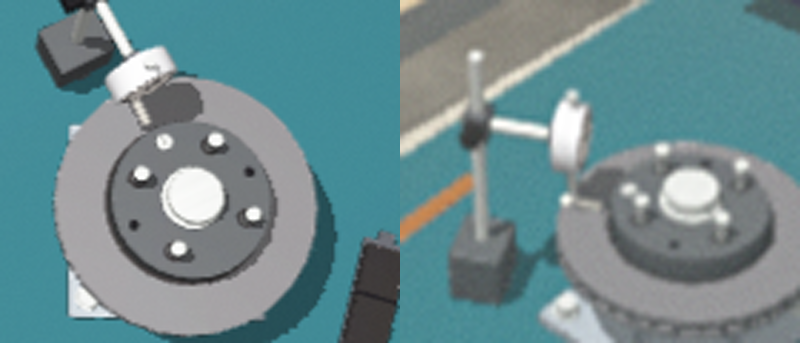

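```bash
cat > st.py <<'E'
from h import *
C=np.array([.5816,-.0887])
def studs(p,C=C):
    "stripe angle mod 90 from four stud tops: best match of bright discs at z=.150"
    g=cv2.GaussianBlur(p['color'].min(2).astype(np.float32),(0,0),.8)
    A=np.arange(0,90,.25); s=[]
    for a in A:
        uv=np.array([proj(p,[C[0]+r*np.cos(t),C[1]+r*np.sin(t),.150]) for k in range(4) for r in(.047,.05,.053) for t in [np.radians(a+45+90*k)]],np.float32)
        s.append(cv2.remap(g,uv[None,:,0],uv[None,:,1],cv2.INTER_LINEAR).mean())
    s=np.array(s); w=np.clip(s-np.percentile(s,80),0,None); k=A[s.argmax()]; d=(A-k+45)%90-45; w=w*(abs(d)<8)
    return (k+(w*d).sum()/w.sum())%90
if __name__=='__main__':
    for i in range(6):
        t=ctrl.get_obs()['clock']; n=('top','side')[i%2]; p=ctrl.snapshot(n); print(round(t,2),n,studs(p).round(2))
E
python3 st.py
python3 - <<'E'
from h import *; import st
# check on the start/earlier pictures (camera fixed): start stripe was 73.55
for n,f in(('top','top0'),('top','ftop'),('side','side0'),('side','fside'),('side','gside')):
    p=ctrl.snapshot(n); p['color']=cv2.imread('pics/%s.png'%f)[:,:,::-1].copy(); print(f,st.studs(p).round(2))
E
```

```text
19.18 top 25.7
19.23 side 25.84
19.28 top 25.7
19.33 side 25.79
19.38 top 25.7
19.43 side 25.8
top0 75.28
ftop 25.69
side0 75.21
fside 25.77
gside 30.28
```

Run:
```python
from h import *
r=lambda x,s:cv2.resize(x,None,fx=s,fy=s,interpolation=cv2.INTER_CUBIC)
T=cv2.imread('pics/ftop.png')[85:155,270:340]; S=cv2.imread('pics/fside.png')[115:185,225:295]; 
G=cv2.imread('pics/gside.png')[140:175,245:280]; F=cv2.imread('pics/fside.png')[140:175,245:280]
cv2.imwrite('pics/v6.png',np.vstack([np.hstack([r(T,5),r(S,5)]),np.hstack([r(G,7),r(F,7),np.zeros((245,210,3),np.uint8)])]))
```

```text
(no output)
```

View pics/v6.png

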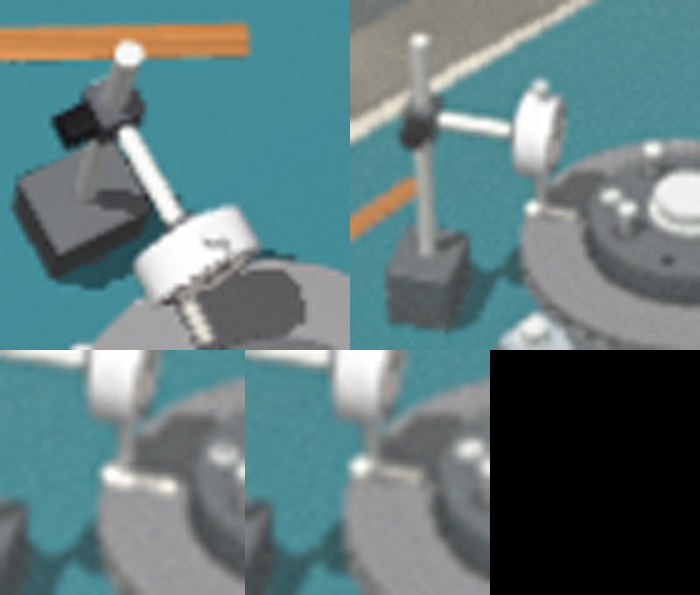

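Run:
```python
from h import *
C=np.array([.5816,-.0887]); T=ctrl.snapshot('top'); S=ctrl.snapshot('side')
for p,uv,z in((T,(295.8,95.6),.24),(T,(288,124),.05),(S,(239,123),.24),(S,(240.4,166),.05),(S,(263.2,132.6),.215),(S,(263,157),.104),(S,(263,156),.104)):
    q=ray(p,uv,z)[:2]-C; print(np.hypot(*q).round(4),np.degrees(np.arctan2(q[1],q[0])).round(2))
# polar brightness of stripe along inner part in top view
a,m=stripe(T,C,.080,.090); i=(a>15)&(a<45); print([(x,int(y)) for x,y in zip(a[i],m[i])][::2])
```

```text
0.1915 28.18
0.19 27.31
0.1902 29.31
0.1918 28.59
0.1058 28.97
0.108 24.8
0.1099 21.94
[(np.float64(15.5), 93), (np.float64(16.5), 93), (np.float64(17.5), 93), (np.float64(18.5), 94), (np.float64(19.5), 97), (np.float64(20.5), 109), (np.float64(21.5), 133), (np.float64(22.5), 166), (np.float64(23.5), 197), (np.float64(24.5), 202), (np.float64(25.5), 190), (np.float64(26.5), 158), (np.float64(27.5), 139), (np.float64(28.5), 131), (np.float64(29.5), 141), (np.float64(30.5), 159), (np.float64(31.5), 161), (np.float64(32.5), 161), (np.float64(33.5), 161), (np.float64(34.5), 161), (np.float64(35.5), 161), (np.float64(36.5), 161), (np.float64(37.5), 162), (np.float64(38.5), 162), (np.float64(39.5), 162), (np.float64(40.5), 162), (np.float64(41.5), 162), (np.float64(42.5), 161), (np.float64(43.5), 161), (np.float64(44.5), 162)]
```

>>> {"name": "send_rows", "arguments": {"deltas": [[[0,0.05,0],0],[[0,0.1,0],0],[[0,0.15,0],0],[[0,0.2,0],0],[[0,0.25,0],0]]}}

```text
clock: 20.25
tool_pos: [0.4935, -0.2027, 0.2634]
orientation: [-180.0, 0.0, 180.0]
force: [1.7, 0.5, 0.0]
opening: 0.0004
gripper_force: 0.0
```

>>> {"name": "send_rows", "arguments": {"deltas": [[[0,0.05,0],0],[[0,0.1,0.03],0],[[0,0.15,0.07],0],[[0,0.15,0.1],0],[[0,0.15,0.1],0]]}}

```text
clock: 20.67
tool_pos: [0.4911, -0.0819, 0.1787]
orientation: [180.0, -0.4, -179.9]
force: [-1.4, -1.0, -1.1]
opening: 0.0004
gripper_force: 0.0
```

>>> {"name": "send_rows", "arguments": {"deltas": [[[0,0,0],0],[[0,0,0],0],[[0,0,0],0],[[0,0,0],0],[[0,0,0],0]]}}

```text
clock: 21.08
tool_pos: [0.4944, -0.0849, 0.1844]
orientation: [180.0, 0.1, 179.9]
force: [-0.3, 0.3, 1.2]
opening: 0.0
gripper_force: 0.0
```

>>> {"name": "send_rows", "arguments": {"deltas": [[[0,0,0.008],0],[[0,0,0.014],0],[[0,0,0.0175],0],[[0,0,0.019],0],[[0,0,0.019],0]]}}

```text
clock: 21.5
tool_pos: [0.4937, -0.0848, 0.1698]
orientation: [-179.9, -0.0, -180.0]
force: [-8.8, 0.6, 24.0]
opening: 0.0006
gripper_force: 11.5
```

>>> {"name": "send_rows", "arguments": {"deltas": [[[0,-0.002,0],0],[[0,-0.004,0],0],[[0,-0.006,0],0],[[0,-0.008,0],0],[[0,-0.009,0],0]]}}

```text
clock: 21.92
tool_pos: [0.494, -0.0919, 0.1698]
orientation: [-179.9, 0.0, -179.9]
force: [-7.1, 1.1, 20.0]
opening: 0.0006
gripper_force: 10.3
```

Run:
```python
from h import *; import st
for i in range(3):
    p=ctrl.snapshot('side'); a,m=stripe(p,st.C); print(peak(a,m,0,55),[(x,int(y)) for x,y in zip(a,m) if 18<x<42][::4])
o=ctrl.get_obs();print(o['clock'],o['tool_pos'],o['force'])
p=ctrl.snapshot('top');a,m=stripe(p,st.C,.080,.090);print([(x,int(y)) for x,y in zip(a,m) if 18<x<42][::2])
```

```text
(np.float64(28.93654240682664), np.float32(72.86792)) [(np.float64(18.5), 98), (np.float64(20.5), 105), (np.float64(22.5), 130), (np.float64(24.5), 169), (np.float64(26.5), 207), (np.float64(28.5), 233), (np.float64(30.5), 215), (np.float64(32.5), 185), (np.float64(34.5), 161), (np.float64(36.5), 153), (np.float64(38.5), 152), (np.float64(40.5), 153)]
(np.float64(29.035744015506047), np.float32(74.31177)) [(np.float64(18.5), 96), (np.float64(20.5), 104), (np.float64(22.5), 129), (np.float64(24.5), 167), (np.float64(26.5), 205), (np.float64(28.5), 234), (np.float64(30.5), 216), (np.float64(32.5), 187), (np.float64(34.5), 162), (np.float64(36.5), 153), (np.float64(38.5), 152), (np.float64(40.5), 153)]
(np.float64(28.94472880203567), np.float32(72.44678)) [(np.float64(18.5), 98), (np.float64(20.5), 104), (np.float64(22.5), 129), (np.float64(24.5), 170), (np.float64(26.5), 207), (np.float64(28.5), 233), (np.float64(30.5), 216), (np.float64(32.5), 186), (np.float64(34.5), 162), (np.float64(36.5), 153), (np.float64(38.5), 152), (np.float64(40.5), 152)]
22.0667 [ 0.49400911 -0.0918846   0.16981932] [-6.29339072  1.46281922 20.21897085]
[(np.float64(18.5), 84), (np.float64(19.5), 83), (np.float64(20.5), 83), (np.float64(21.5), 83), (np.float64(22.5), 83), (np.float64(23.5), 84), (np.float64(24.5), 87), (np.float64(25.5), 106), (np.float64(26.5), 135), (np.float64(27.5), 167), (np.float64(28.5), 202), (np.float64(29.5), 223), (np.float64(30.5), 223), (np.float64(31.5), 207), (np.float64(32.5), 169), (np.float64(33.5), 148), (np.float64(34.5), 147), (np.float64(35.5), 147), (np.float64(36.5), 146), (np.float64(37.5), 146), (np.float64(38.5), 146), (np.float64(39.5), 146), (np.float64(40.5), 146), (np.float64(41.5), 146)]
```

>>> {"name": "send_rows", "arguments": {"deltas": [[[0,0,-0.0005],0],[[0,0,-0.001],0],[[0,0,-0.0015],0],[[0,0,-0.002],0],[[0,0,-0.0025],0]]}}

```text
clock: 22.53
tool_pos: [0.4939, -0.0914, 0.17]
orientation: [-180.0, -0.0, 180.0]
force: [-0.4, -0.2, 0.2]
opening: 0.0002
gripper_force: 0.0
```

>>> {"name": "send_rows", "arguments": {"deltas": [[[0,0,-0.003],0],[[0,0,-0.015],0],[[0,0,-0.04],0],[[0,0,-0.08],0],[[0,0,-0.12],0]]}}

```text
clock: 22.95
tool_pos: [0.4933, -0.0915, 0.2672]
orientation: [-180.0, -0.1, 180.0]
force: [0.0, 0.1, -0.2]
opening: 0.0006
gripper_force: 0.0
```

>>> {"name": "send_rows", "arguments": {"deltas": [[[0,-0.05,0],0],[[0,-0.1,0],0],[[0,-0.15,0],0],[[0,-0.2,0],0],[[0,-0.25,0],0]]}}

```text
clock: 23.37
tool_pos: [0.4937, -0.2931, 0.2671]
orientation: [-180.0, 0.0, -180.0]
force: [0.6, -0.0, -1.1]
opening: 0.0006
gripper_force: 0.0
```

>>> {"name": "send_rows", "arguments": {"deltas": [[[0,-0.05,0],0],[[0,-0.1,0],0],[[0,-0.15,0],0],[[0,-0.15,0],0],[[0,-0.15,0],0]]}}

```text
clock: 23.78
tool_pos: [0.4931, -0.4135, 0.2655]
orientation: [180.0, -0.1, 179.8]
force: [0.8, 0.9, -0.5]
opening: 0.0004
gripper_force: 0.0
```

```bash
python3 st.py
python3 - <<'E'
from h import *; import st
p=ctrl.snapshot('top');a,m=stripe(p,st.C,.080,.090);print([(x,int(y)) for x,y in zip(a,m) if 18<x<42][::2])
print(ctrl.get_obs()['qvel'])
E
```

```text
23.78 top 30.11
23.83 side 29.91
23.88 top 30.1
23.93 side 29.85
23.98 top 30.1
24.03 side 29.86
[(np.float64(18.5), 93), (np.float64(19.5), 93), (np.float64(20.5), 93), (np.float64(21.5), 93), (np.float64(22.5), 93), (np.float64(23.5), 93), (np.float64(24.5), 102), (np.float64(25.5), 126), (np.float64(26.5), 164), (np.float64(27.5), 200), (np.float64(28.5), 223), (np.float64(29.5), 234), (np.float64(30.5), 234), (np.float64(31.5), 211), (np.float64(32.5), 176), (np.float64(33.5), 161), (np.float64(34.5), 161), (np.float64(35.5), 162), (np.float64(36.5), 162), (np.float64(37.5), 162), (np.float64(38.5), 162), (np.float64(39.5), 161), (np.float64(40.5), 162), (np.float64(41.5), 161)]
[-0.06588064  0.10385836  0.06321699 -0.03067     0.10481263  0.01310158]
```

The disc is at rest with the stripe at about 29.5°; the gauge is at about 28.5–29.5°, so it is well within 10 mm.

```bash
python3 -c "
from plant import ctrl
print(ctrl.close_job())"
```

```text
the job is handed in; nothing more can be done
None
```

The job is handed in, but the call gave no verdict. The disc was flicked to about 2.5 rad/s and ran free for well over 2 s. I then braked it and, because it stopped short, dragged it round with the fingertip. It now rests with the stripe an estimated 2 mm or so from the plunger (limit 10 mm), and the hand is clear.

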